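# Pack the hand-sewing kit into its fitted caddy

### The job

Pack the shoemaker's hand-sewing kit into the plywood caddy, each thing down in the foam pocket cut for it: the large spool of waxed thread standing in the round well, the lump of thread wax right side up in the square pocket, the whetstone lying in the plain long slot, and the long awl lying in the awl-shaped slot with its handle in the wide part and its blade in the narrow part. The small spool and the short awl do not belong to the kit: leave them where they are.

Things in the scene. Friction and masses are not known exactly. Their poses are not given: they have to be found in the camera images.
- spool_large: The larger of two wooden spools, wound with light brown waxed thread, 53 mm across the flanges and 62 mm tall, 70 g, standing on end. Solid. Origin: centre of its underside, z up its axis. Belongs in the round well.
- thread_wax: Brownish lump of thread wax, a round low cake 52 mm across and 26 mm tall, 12 g. Its side is nearly upright from 4 to 12 mm above the bottom (full width at 12 mm) and slopes inward above that to 44 mm across at 20 mm. Origin: centre of its underside, z up. Belongs in the square pocket.
- whetstone: Grey rectangular whetstone 120 x 26 x 20 mm lying flat, 160 g. Origin: centre of its underside; x along its length, y across, z up; either end may lead. Belongs in the plain long slot.
- awl_long: The longer awl lying on the bench, dark wood handle, 126 mm, 50 g. Origin: the blade's point; z runs from it to the butt. Blade and ferrule (up to 9 mm thick): first 36 mm; handle: 36 to 126 mm, thickest (26 mm) at 81 mm; centre of mass at 78 mm. Lying, its axis is 13 mm above the surface at the thickest part, its point 8.5 mm. Starts with the point away from the robot.
- spool_small: Look-alike: the smaller wooden spool, wound with black thread, 45 mm across and 50 mm tall, standing. Origin: centre of its underside. Not part of the kit: leave it where it stands.
- awl_short: Look-alike: the shorter awl lying on the bench, light wood handle, 111 mm, otherwise built like the long one (origin at the point, z towards the butt). Not part of the kit: leave it where it lies. Other awls stand in a wooden block on the bench; they are fixed and do not matter.
- insert_spool: Black foam insert 80 x 80 x 20 mm, fixed, with a round well 70 mm wide, 16 mm deep (grey floor). Origin: centre of its underside, z up; floor at z 4 mm, rim 20 mm. All inserts sit in a fixed plywood tray, 181 x 222 mm, walls 2 mm below their tops: two square ones in a row, two long ones beside them, all of one yaw; the square ones may swap places, and so may the long ones.
- insert_wax: Black foam insert 80 x 80 x 20 mm, fixed in the caddy, with a square pocket 68 x 68 mm and 6 mm deep in its middle (grey bottom). Origin: centre of its underside, z up; pocket floor at z = 14 mm, rim at z = 20 mm.
- insert_stone: Black foam insert 160 x 60 x 20 mm, fixed in the caddy, with a plain rectangular slot 136 mm long (along its x), 42 mm wide and 9 mm deep in its middle (grey bottom). Origin: centre of its underside, z up; slot floor at z = 11 mm, rim at z = 20 mm.
- insert_awl: Black foam insert 160 x 60 x 20 mm, fixed, with an awl-shaped slot 9 mm deep along its x (grey floor): for the handle 42 mm wide, x -74 to +30 mm; for the blade 26 mm wide, x +30 to +74 mm. Origin: centre of its underside, z up; floor at z 11 mm, rim 20 mm. The awl lies right with its point near x = +62 mm, thickest part at x = -19 mm. x points roughly away from the robot.
Not all that is in view belongs to the job. What is shaped like the spool_large but purple is not meant.

How it is judged:
By the outcome, as a careful person would: the job done as asked, in the order asked, and still so for the second after the job is handed in, with the robot touching nothing.
It also fails if it takes over 118 s, if anything falls off the work surface, if the arm or the gripper's body presses on something with over 40 N, if the wrist force passes 120 N, or if a joint passes its speed limit or range.

### The arm

A 6-joint arm with a two-finger parallel gripper is mounted at the origin on the work surface; the furniture and walls round the work are solid. World frame = base frame: x ahead of the robot, y to its left, z up, the work surface at z = 0. Lengths are in m, angles in rad, forces in N, time in s.
With the tool pointing down it reaches from about 0.3 to 1 m from the base axis. Payload 5.1 kg.
Tool frame: the origin (TCP) lies between the finger pads; the fingertips stand 17 mm ahead of it and the grasp point (between the pads) lies 2 mm behind it; z points along the fingers, y is the line along which they close (so a half turn about z gives the same grasp; the last joint's range is limited). The gripper opens to 95 mm and grips with 3 to 60 N. Pads are 20 mm wide; open, the fingers measure 119 mm over their backs; the gripper's body (75 mm by 180 mm) begins 59 mm behind the grasp point.
Start: joints at [-1.362, 0.124, 1.65, -0, 1.367, -0.083], TCP at [0.187, -0.623, 0.232] pointing down, gripper open.
Joint ranges: [-2.61, 2.61], [-1.02, 2.33], [0.03, 2.71], [-1.35, 4.49], [0.32, 2.68], [-2.91, 2.91]. Speed limits (rad/s): [2.57, 2.57, 3.14, 3.14, 3.14, 3.14].

### API

Orientations are given as [roll, pitch, yaw] about the fixed x, y, z axes, in that order (R = Rz(yaw) Ry(pitch) Rx(roll)).
In Python, from workcell import bot, eyes gives the robot as it stands. Calls block until the motion is done:
- bot.reach(position, orientation): joint-space move of the TCP to a pose.
- bot.movel(position, frame=None, feed=0.15, until_force=None): straight line of the TCP; frame=None keeps the orientation; feed is the mean speed in m/s. With until_force (N) it stops when the force on the tool has changed by that much, and returns True; else False.
- bot.move_j(angles): joint-space move.
- bot.gripper_to(opening, strength=None): opening from 0.0 (shut) to 1.0 (fully open); strength is the grip in N (None keeps the last); returns when the fingers have stopped.
- bot.dwell(seconds).
- bot.solve_ik(position, orientation): joint angles nearest the present ones, or None.
- bot.sense(): the state.
- eyes.capture(name): name is "side" or "top" or "wrist"; returns the picture (420x560x3 uint8, red, green, blue); there is no depth.
- eyes.get_calibration(name): a dict with "fov_y" (degrees; the focal length in pixels is half the picture's height over the tangent of half this angle, whatever the lens; pixels are square), "cx", "cy" (the principal point, pixels), "extrinsics" (4x4, takes a point from world to camera coordinates). Camera axes: x right, y down, z forward; pixel columns grow to the right and rows downward; lengths in m; the calibration is good to about 2 mm. A picture is of the moment at which its call begins: read the wrist's pose just before it. get_calibration takes no time and is no camera call; for the wrist camera it gives the pose at the moment of the call.
A pose or a line that the arm cannot do raises bot.Unreachable and nothing moves.
- bot.finish_job(): hands the job in; it is judged then, once.
The state is a dict: "clock": time; "qpos": joint angles; "qd": joint speeds; "tau": joint torques, N m; "tcp_pos": TCP position; "tool_rot": TCP orientation; "force": force on the tool from outside, world axes, zero at the start; "moment": the same for the moment, N m; "width": opening from 0.0 (shut) to 1.0 (fully open); "grasp_force": force on a finger pad.
Only numpy, scipy, OpenCV 4.12 (cv2) and the standard library are available. Lean on these libraries where they do the work, as an engineer would, in place of code of your own. Each camera call takes 0.05 s, during which the arm holds its last target. There are 200 camera calls.

## Working session

There is one attempt and no reset: what is moved stays moved. The work goes in short steps, each a Python script; the robot and the scene stay as the last script left them, time stands still between calls to the robot, and variables do not carry over. Pictures are saved under pics/ and viewed, at most 14 in all, crops included, and the job is handed in when it is done.

```bash
mkdir -p pics; ls
python3 - <<'E'
from workcell import bot, eyes
import cv2
for n in ("top","side"):
    cv2.imwrite(f"pics/{n}0.png",cv2.cvtColor(cv2.resize(eyes.capture(n),(800,600),interpolation=cv2.INTER_CUBIC),cv2.COLOR_RGB2BGR))
    print(n,eyes.get_calibration(n))
print(bot.sense())
E
```

```text
pics
top {'fov_y': 47.459417136297624, 'cx': 279.0560904760169, 'cy': 208.41145864133733, 'extrinsics': array([[ 0.02031654, -0.99954268,  0.02239794,  0.00268224],
       [-0.99293206, -0.02279217, -0.11647509,  0.53266842],
       [ 0.11693232, -0.01987326, -0.99294103,  1.35707654],
       [ 0.        ,  0.        ,  0.        ,  1.        ]])}
side {'fov_y': 52.95092681750211, 'cx': 275.0809397830128, 'cy': 208.88406748137785, 'extrinsics': array([[-0.88552233, -0.4645407 , -0.00722044,  0.49634815],
       [-0.16487227,  0.32873867, -0.92991829,  0.11911851],
       [ 0.43435853, -0.82227296, -0.36769531,  1.11222648],
       [ 0.        ,  0.        ,  0.        ,  1.        ]])}
{'clock': 0.1, 'qpos': array([-1.36162698e+00,  1.24434666e-01,  1.65156390e+00, -7.55776837e-06,
        1.36747769e+00, -8.26103857e-02]), 'qd': array([ 0.00122693, -0.00101236, -0.00302327, -0.00143875,  0.00029627,
        0.0003978 ]), 'tau': array([ 4.54819228e-04, -4.18885624e+01, -3.61097538e+01,  7.77310040e-02,
        4.61357203e-02, -6.25404573e-05]), 'tcp_pos': array([ 0.18682499, -0.62199153,  0.23049767]), 'tool_rot': array([-3.13971486e+00, -1.48054457e-04,  2.91781130e-01]), 'force': array([ 0.67959533, -0.22245539, -0.48182933]), 'moment': array([-0.02666224, -0.05204545, -0.04631515]), 'grasp_force': 0.0, 'width': 1.0026594792406467}
```

View pics/top0.png

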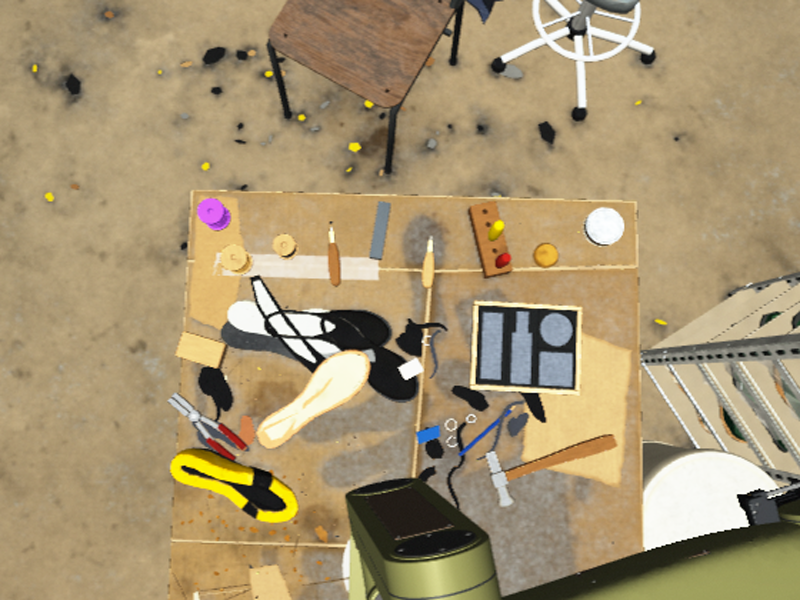

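View pics/side0.png

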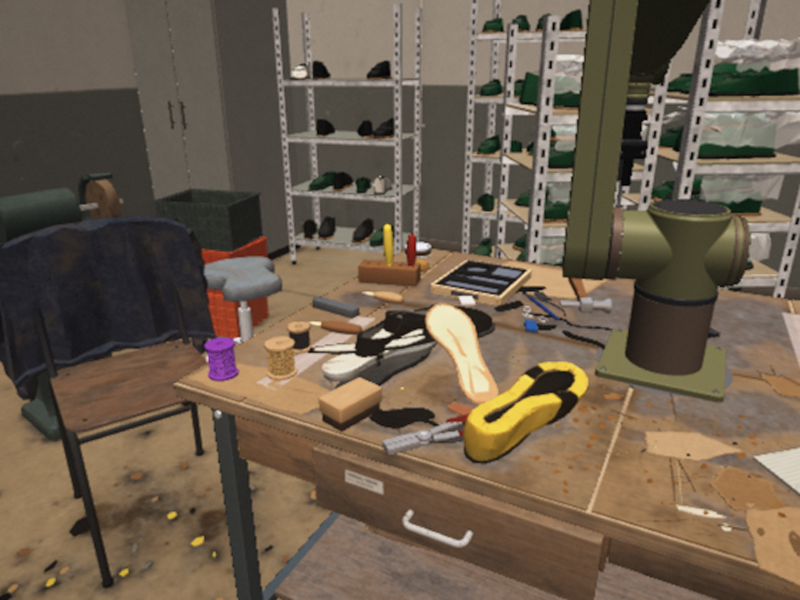

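The top view shows the large spool at about (235,260), the small spool (284,245), the dark long awl (333,255), the whetstone (380,230), the light short awl (428,262), the wax (545,255) and the caddy at (527,347). All of these are 800 px positions. I'll enlarge crops for precise readings.

Run:
```python
from workcell import bot, eyes
import cv2
im=cv2.cvtColor(eyes.capture("top"),cv2.COLOR_RGB2BGR); cv2.imwrite("pics/topraw.png",im)
def crop(n,x,y,w,h,s): 
    c=cv2.resize(im[y:y+h,x:x+w],None,fx=s,fy=s,interpolation=cv2.INTER_CUBIC)
    for i in range(0,w,10): cv2.line(c,(i*s,0),(i*s,6 if i%50 else 14),(0,255,0),1); i%20 or cv2.putText(c,str(x+i),(i*s,22),0,.35,(0,255,0),1)
    for i in range(0,h,10): cv2.line(c,(0,i*s),(6,i*s),(0,255,0),1); i%20 or cv2.putText(c,str(y+i),(8,i*s+4),0,.35,(0,255,0),1)
    cv2.imwrite(f"pics/{n}.png",c)
crop("c1",135,130,145,80,5); crop("c2",260,130,140,80,5); crop("c3",320,200,100,85,7)
```

```text
(no output)
```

View pics/c1.png

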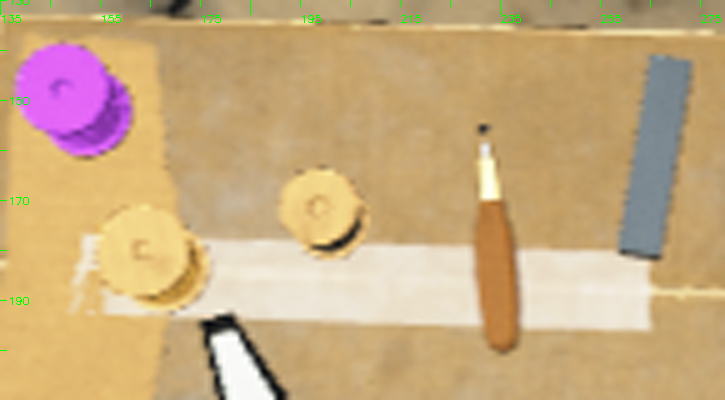

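View pics/c2.png

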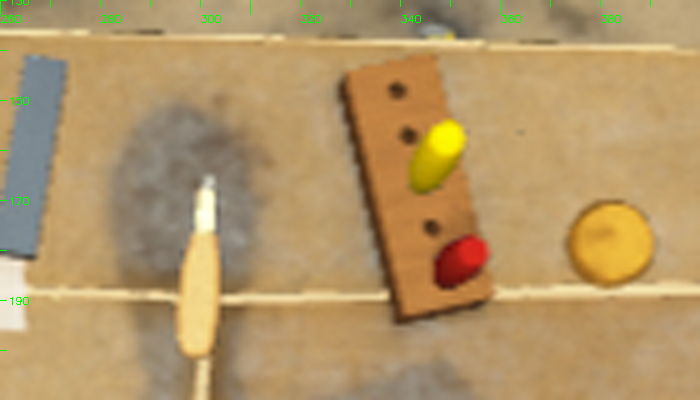

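View pics/c3.png

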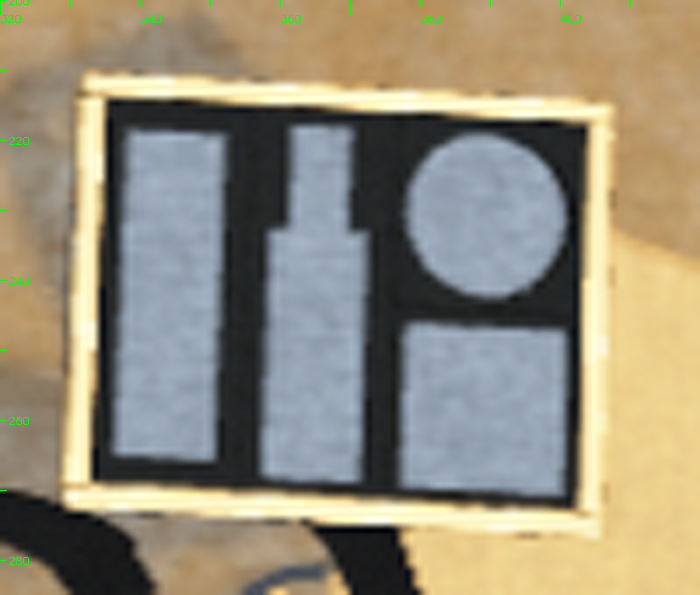

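The crops show these raw pixel positions:
- **Large spool:** top centre at (163.6,180).
- **Awl:** point at (231.6,155), butt at (235.4,200).
- **Stone:** corners near (265,141), (273.4,142.6), (267,181.6) and (259,180).
- **Wax:** centre at (382.2,178.6).
- **Caddy:** plain slot on the left, awl slot in the middle, round well at the far right and square pocket at the near right.

Next I convert these to world positions and check the sizes.

```bash
cat > h.py <<'E'
from workcell import bot, eyes
import numpy as np, cv2
def world(name,uv,z,cal=None):
    c=cal or eyes.get_calibration(name); E=c["extrinsics"]; f=210/np.tan(np.radians(c["fov_y"]/2))
    d=E[:3,:3].T@np.array([(uv[0]-c["cx"])/f,(uv[1]-c["cy"])/f,1]); o=-E[:3,:3].T@E[:3,3]
    return o+d*(z-o[2])/d[2]
E
python3 - <<'E'
from h import *
np.set_printoptions(precision=4,suppress=True)
def C(pts,z,ox,oy,s): return np.array([world("top",(ox+(p[0]+.5)/s-.5,oy+(p[1]+.5)/s-.5),z) for p in pts])
print("cam",-eyes.get_calibration("top")["extrinsics"][:3,:3].T@eyes.get_calibration("top")["extrinsics"][:3,3])
sp=C([(143,250),(96,250),(190,250)],.062,135,130,5);print("spool",sp,np.linalg.norm(sp[1]-sp[2]))
a=np.r_[C([(483,124)],.0085,135,130,5),C([(502,352)],.012,135,130,5),C([(475,280),(519,278)],.013,135,130,5)];print("awl",a,np.linalg.norm(a[0]-a[1]),np.linalg.norm(a[2]-a[3]))
s=C([(650,55),(692,63),(660,258),(620,250)],.02,135,130,5);print("stone",s.mean(0),np.linalg.norm(s-np.roll(s,-1,0),axis=1))
w=C([(611,243),(568,243),(654,243)],.012,260,130,5);print("wax",w,np.linalg.norm(w[1]-w[2]))
def q(n,p,z):
    p=C(p,z,320,200,7);u=(p[0]+p[1]-p[2]-p[3])/2;print(n,p.mean(0),np.linalg.norm(p-np.roll(p,-1,0),axis=1),"yaw",np.arctan2(u[1],u[0]))
q("tray",[(84,73),(612,105),(598,535),(63,505)],.018)
q("insert area",[(105,98),(588,122),(576,508),(92,480)],.02)
q("stone slot",[(126,130),(229,134),(216,462),(112,456)],.011)
q("wax p",[(404,322),(568,328),(566,497),(398,488)],.014)
q("awl handle",[(267,230),(369,233),(361,484),(259,478)],.011)
q("awl blade",[(290,125),(354,127),(351,233),(288,230)],.011)
print("well",C([(487,216),(404,213),(568,217)],.004,320,200,7))
print("short awl",C([(208,180),(195,356)],.012,260,130,5),"small spool",C([(320,208)],.05,135,130,5),"purple",C([(62,86)],.062,135,130,5))
print("block awl tops",C([(448,140),(470,250)],.1,260,130,5))
E
```

```text
cam [0.3702 0.0418 1.4095]
spool [[0.6038 0.3461 0.062 ]
 [0.6032 0.3727 0.062 ]
 [0.6044 0.3195 0.062 ]] 0.05321162420122871
awl [[0.6942 0.16   0.0085]
 [0.5567 0.1441 0.012 ]
 [0.5991 0.1613 0.013 ]
 [0.6009 0.1354 0.013 ]] 0.1384886733797984 0.025968880056771185
stone [0.6748 0.0564 0.02  ] [0.0255 0.1192 0.024  0.1191]
wax [[ 0.6325 -0.2908  0.012 ]
 [ 0.6319 -0.265   0.012 ]
 [ 0.6331 -0.3166  0.012 ]] 0.0515678502493438
tray [ 0.4388 -0.2482  0.018 ] [0.2231 0.1796 0.2226 0.1802] yaw -0.04221504955831896
insert area [ 0.4396 -0.2482  0.02  ] [0.2036 0.161  0.2013 0.159 ] yaw -0.034259105183745704
stone slot [ 0.4411 -0.1786  0.011 ] [0.0436 0.1375 0.0435 0.1366] yaw -0.0369737810987734
wax p [ 0.3962 -0.3095  0.014 ] [0.069  0.0702 0.0703 0.069 ] yaw -0.03067196475803568
awl handle [ 0.4168 -0.2389  0.011 ] [0.0431 0.1049 0.0427 0.1036] yaw -0.03285715100424029
awl blade [ 0.4912 -0.2417  0.011 ] [0.0271 0.0448 0.0266 0.0444] yaw -0.0245313006807002
well [[ 0.4775 -0.3138  0.004 ]
 [ 0.478  -0.2785  0.004 ]
 [ 0.4778 -0.3483  0.004 ]]
short awl [[ 0.6647 -0.0496  0.012 ]
 [ 0.5587 -0.0435  0.012 ]] small spool [[0.6329 0.2486 0.05  ]] purple [[0.6979 0.3969 0.062 ]]
block awl tops [[ 0.6724 -0.1782  0.1   ]
 [ 0.6101 -0.1908  0.1   ]]
```

Sizes agree with the spec: spool 53.2 mm, stone 119 mm, wax 51.6 mm, tray 223×180 mm. The exception is the dark spot beyond the awl, which gives 138 mm from the butt, so it isn't the point. I'll measure the awl from its butt and edges instead. I start with the spool, using slow guarded descents.

```bash
cat >> h.py <<'E'
YT=-.035; T=np.array([.439,-.248])
def tray(x,y): c,s=np.cos(YT),np.sin(YT); return T+[c*x-s*y,s*x+c*y]
def pick(xy,yaw,ztcp,open_,grip,up=.2):
    bot.reach([*xy,up],[np.pi,0,yaw]); bot.gripper_to(open_)
    bot.movel([*xy,ztcp+.03],feed=.2); hit=bot.movel([*xy,ztcp],feed=.06,until_force=12)
    bot.gripper_to(0,grip); s=bot.sense(); print("grip",hit,s["width"]*95,s["grasp_force"],s["tcp_pos"])
    bot.movel([*xy,up],feed=.2); s=bot.sense(); print("lift",s["width"]*95,s["grasp_force"],s["clock"])
def place(xy,yaw,ztcp,open_,up=.2):
    bot.reach([*xy,up],[np.pi,0,yaw]); bot.movel([*xy,ztcp+.03],feed=.2)
    hit=bot.movel([*xy,ztcp],feed=.05,until_force=8); s=bot.sense(); print("place",hit,s["tcp_pos"],s["width"]*95)
    bot.gripper_to(open_); bot.movel([*xy,up],feed=.2); print("clock",bot.sense()["clock"])
def snap(fn,name="top",box=(320,200,100,85),s=7):
    im=cv2.cvtColor(eyes.capture(name),cv2.COLOR_RGB2BGR); x,y,w,h=box
    cv2.imwrite(f"pics/{fn}.png",cv2.resize(im[y:y+h,x:x+w],None,fx=s,fy=s,interpolation=cv2.INTER_CUBIC))
E
python3 - <<'E'
from h import *
pick((.6038,.3461),0,.048,.85,25)
place(tray(.04,-.061),YT,.048+.005,.78)
E
```

```text
grip False 52.40477177441221 25.00000407173502 [0.60393572 0.34625467 0.04832527]
lift 52.257865759406435 24.999869583334657 7.2333
place True [ 0.47684605 -0.31043792  0.05737707] 52.64611181150674
clock 12.3417
```

Run:
```python
from h import *
bot.reach([.55,-.25,.25],[np.pi,0,np.pi/2]); snap("p1"); snap("p1w","wrist",(0,0,560,420),1)
```

```text
(no output)
```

View pics/p1w.png

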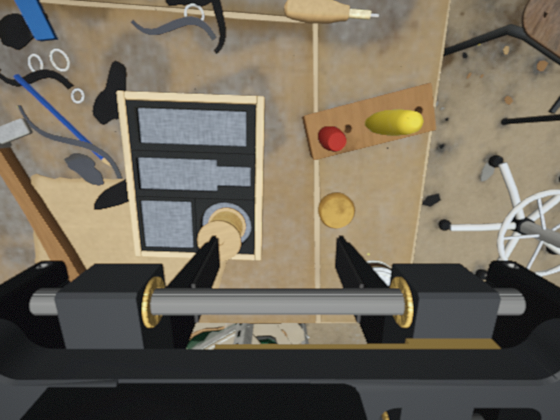

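The wrist view shows the spool standing upright inside the round well, at about (225,230). The wax at (337,210) is clear of the block. Next is the wax.

```bash
sed -i 's/until_force=8/until_force=15/' h.py
python3 - <<'E'
from h import *
pick((.6325,-.2908),np.pi/2,.0225,.85,8)
place(tray(-.04,-.061),np.pi/2+YT,.0225+.0155,.75)
bot.reach([.6748,.0564,.2],[np.pi,0,-.15]); snap("p2",box=(320,200,100,85))
E
```

```text
grip False 49.433899827431205 7.934941180792521 [ 0.63259215 -0.29087142  0.02268406]
lift 49.541798703489626 7.888691090702196 17.8417
place False [ 0.39685611 -0.30774885  0.03796242] 50.00548145722622
clock 21.625
```

View pics/p2.png

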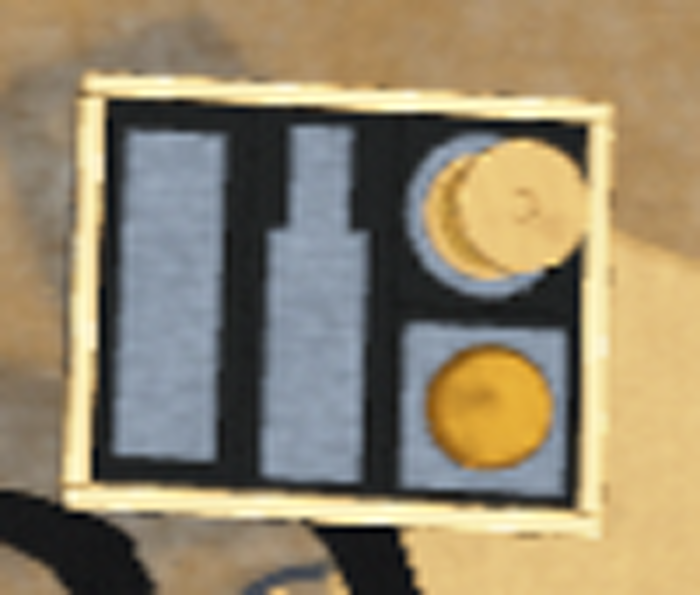

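The top view shows the spool and the wax each inside their pockets. Next come the stone and then the awl.

Run:
```python
from h import *
C=lambda p,z:world("top",(135+(p[0]+.5)/5-.5,130+(p[1]+.5)/5-.5),z)
d=C((671,59),.02)-C((640,254),.02); yaw=np.arctan2(d[1],d[0]); print(yaw)
pick((.6748,.0564),yaw,.009+.017,.65,40)
place(tray(0,.07),YT,.026+.0128,.5)
bot.reach([.6014,.149,.2],[np.pi,0,.11]); snap("p3"); snap("p3w","wrist",(0,0,560,420),1)
```

```text
-0.13112719957325586
grip False 25.621135818171417 40.00012278556824 [0.67488971 0.0565372  0.02614766]
lift 25.686090678473818 39.99945938587189 27.6917
place True [ 0.4412511  -0.17800633  0.04242642] 25.684039487520145
clock 31.8833
```

View pics/p3.png

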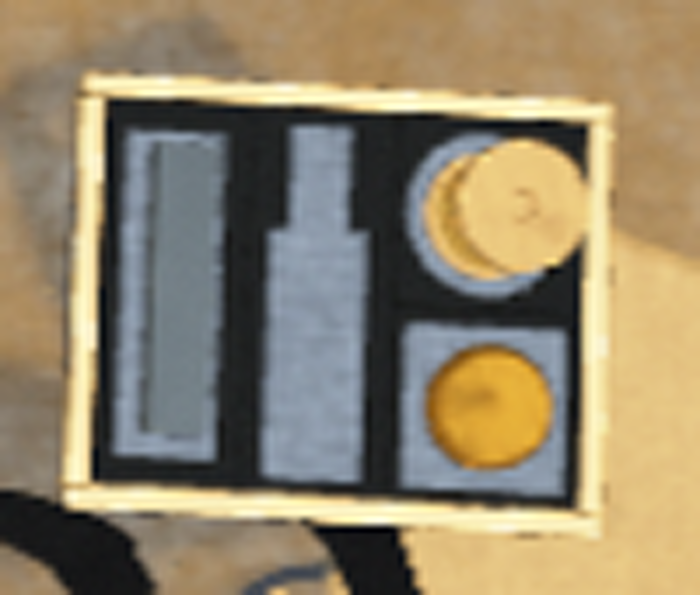

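View pics/p3w.png

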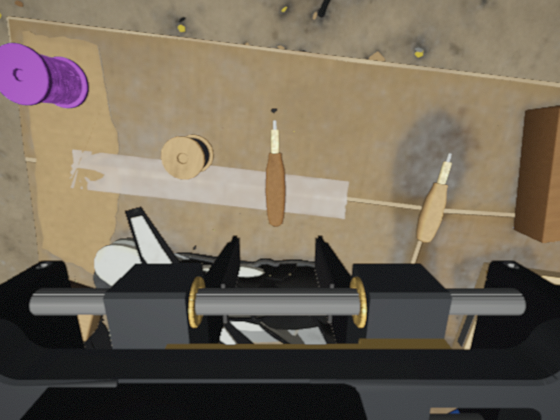

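The stone lies in its slot, and the awl is aligned with the fingers (wrist columns 275–276).

Run:
```python
from h import *
pick((.6014,.149),.11,.0235,.65,20)
place(tray(-.019,.01),YT,.0385,.5)
bot.reach([.55,.05,.25],[np.pi,0,0]); bot.dwell(.5); snap("p4"); snap("p4w","top",(130,120,290,170),2); print(bot.sense()["clock"])
```

```text
grip False 23.796236537281676 20.00004089946742 [0.60145424 0.14906178 0.02360804]
lift 24.28197508312953 19.999925254960544 37.3833
place True [ 0.42006233 -0.23705362  0.03967885] 24.025722780651765
clock 41.625
43.4417
```

View pics/p4.png

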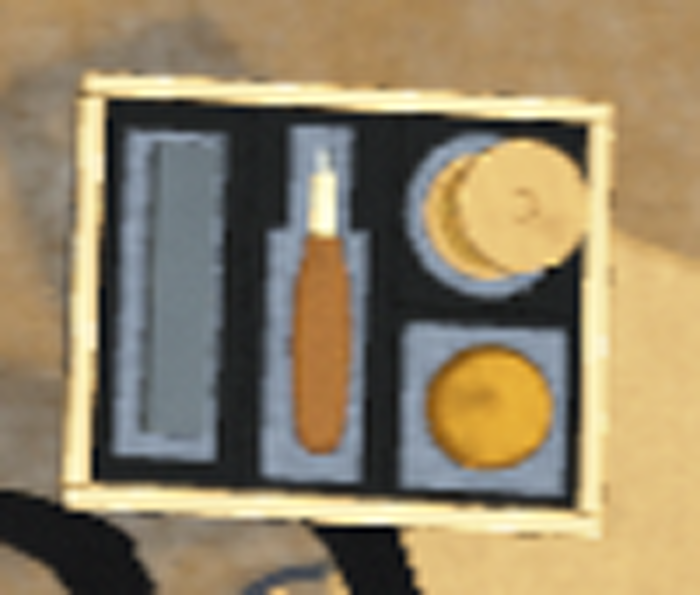

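View pics/p4w.png

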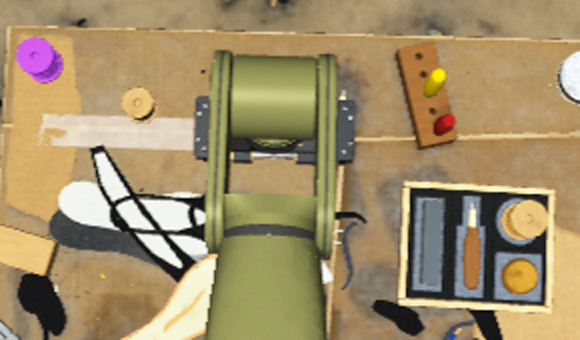

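All four items sit in their pockets. In the caddy crop the awl's point is at (322,155), in the narrow part, and its handle is in the wide part. The small spool hasn't moved.

```bash
python3 -c "
from workcell import bot
print(bot.finish_job())"
```

```text
the job is handed in; nothing more can be done
None
```

I packed the kit in the order asked and handed it in at about 43 s: the large spool, wax, whetstone and long awl are each in their own pocket by the last top-camera view, and I left the small spool and short awl untouched.

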